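# Vent the filtration stage and hold its plate raised on the cam lever

## Robot

A 6-joint arm with a two-finger parallel gripper is mounted at the origin on the work surface. World frame = base frame: x ahead of the robot, y to its left, z up, the work surface at z = 0. Lengths are in m, angles in rad, forces in N, time in s.
With the tool pointing down it reaches from about 0.35 to 0.85 m from the base axis. Payload 8.1 kg.
Tool frame: the origin (TCP) lies at the very end of the fingers, on their centre line; the grasp point (between the pads) lies 19 mm behind it (bot.grasp_offset is the distance from the TCP to the grasp point, in m); z points along the fingers, y is the line along which they close (so a half turn about z gives the same grasp; the last joint's range is limited). The gripper opens to 85 mm and grips with 20 to 120 N. Pads are 22 mm wide; open, the fingers measure 114 mm over their backs; the gripper's body (76 mm by 85 mm) begins 54 mm behind the grasp point. The pads swing forward as they close: fully open they stand 13 mm farther back than shut.
Start: joints at [-1.273, 0.13, 1.488, -0, 1.523, -0.085], TCP at [0.224, -0.557, 0.204] pointing down, gripper open.
Joint ranges: [-2.96, 2.96], [-0.89, 2.26], [0.02, 2.5], [-1.34, 4.48], [0, 2.73], [-2.66, 2.66]. Speed limits (rad/s): [2.39, 2.39, 2.79, 3.14, 3.14, 3.14].

## Interface

Orientations are given as [roll, pitch, yaw] about the fixed x, y, z axes, in that order (R = Rz(yaw) Ry(pitch) Rx(roll)).
In Python, from rig import get_state, capture, order, bot gives the robot as it stands.
- The arm moves only by the tool send_rows, never from a script. Its argument "targets" is text: rows parted by semicolons, each of 6 numbers parted by spaces: the shift along the tool's x, y, z in m, then the turn, a rotation vector about the tool's x, y, z in rad. In form: tx ty tz wx wy wz; .... A call has 1 to 8 rows; each row shifts and turns the commanded pose from where the row before left it, along the tool's axes as they then stand; what a row does not reach is not made up. A row lasts 1/12 s, in which the tool goes at most 41.7 mm and 7.16 degrees, less where a joint would pass 70% of its speed; a pose out of reach is approached as far as the arm can. A call is refused whole if a number of a shift passes 0.0417 or a number of a turn 0.125, either way. A call with a gripper value outside its range is refused whole. "fingers" is the finger opening in m, from 0 to 0.0854, set as the call begins (left out, the last holds). The fingers move at their own pace and stop on an object; "grip_force" is the grip in N (left out, the last holds). Time passes only in rows, so rows that do not move let the fingers close. It gives the time, the measured TCP pose, the force, the opening and the grip force at its end, in the units of the state.
- get_state(): the state, without advancing time (a new reading comes with each control period).
- capture(name): name is "scene" or "top" or "wrist"; returns a dict with "color" (480x640x3 uint8, blue, green, red), "fx", "fy", "cx", "cy" (pixels), "k1" (the pictures are not rectified: a ray, as slopes to the right and down, at radius r is drawn at 1 + k1 r^2 times it, then the intrinsics apply), "cam_to_world" (4x4, takes a point from camera to world coordinates). Camera axes: x right, y up, looking along -z (the intrinsics and any distortion apply to the point x, -y, -z); pixel columns grow to the right and rows downward; lengths in m; the calibration is good to about 2 mm. A picture is of the moment at which its call begins. There is no depth.
- order.hand_in(): hands the job in; it is judged then, once.
The state is a dict: "time_s": time; "q": joint angles; "joint_vel": joint speeds; "joint_torque": joint torques, N m; "tool_pos": TCP position; "tool_rot": TCP orientation; "contact_force": force on the tool from outside, world axes, zero at the start; "moment": the same for the moment, N m; "opening": opening from 0.0 (shut) to 1.0 (fully open); "grasp_force": force on a finger pad.
Only numpy, scipy, OpenCV 4.12 (cv2) and the standard library are available. Lean on these libraries where they do the work, as an engineer would, in place of code of your own. Each camera call takes 0.05 s, during which the arm holds its last target. There are 200 camera calls.

## Task

Press the yellow vent pedal all the way down to its stop to let the vacuum out and let it spring back up; then swing the red-handled cam lever up until it stands straight up, where the well plate is lifted highest. The lever springs back if let go, so finish while still holding it upright with the gripper's fingers. Leave the tip box, the tube rack and the reagent bottle where they stand.

Things in the scene. Friction and masses are not known exactly. Their poses are not given: they have to be found in the camera images.
- station: Plate lift station fixed to the bench: white base plate 140 (x) by 190 (y) by 12 mm, two aluminium cheeks, two steel guide posts with blue caps at y +-83 mm, 158 mm high. Origin: centre of the base's underside. The cam shaft lies along x through (0, 0, 65 mm); the lever is on the +x side, away from the robot.
- lever_grip (a point): On the axis of the lever's red round handle bar, 18 mm thick, parallel to the station's x axis, from x 79 to 136 mm (this point: x 110); the steel arm is at x 69 to 79. Station frame: at rest y +106, z 94 mm (lever laid over to +y); at highest lift straight above the shaft, y 0, z 175. It moves on a circle of 110 mm radius about the shaft. Its axes turn with the lever.
- lever_arm (a joint): Angle of the cam lever about the station's x axis (rad): 0 at rest, laid over to +y; 1.3 straight up = highest lift of the plate stage (22 mm above rest); beyond it the cam falls off and the plate sinks again; 1.9 end stop. A spring always drives it back to 0; swinging or holding it takes 2 to 3 N at the handle.
- stage_top (a point): Centre of the top of the clear and white 96-well plate (86 by 128 mm) clamped on the lifting stage. In the station frame at x 0, y 0, z 124 mm at rest, 146 mm at highest lift. It is moved only by the cam lever; the plate cannot come off.
- vent_base: Cordless vent pedal fixed beside the station: grey base 135 (x) by 100 (y) by 12 mm. Origin: centre of its underside. The yellow plate, 120 mm long (x), 80 wide (y), 8 thick, is hinged at x -55 mm, z 22 mm about the y axis; its free end points to +x (away from the robot) and stands up.
- pedal_pad (a point): Point to press: on the upper face of the yellow pedal plate, on its centre line, 95 mm from the hinge and 25 mm from the free end. In the vent_base frame at about x 35 mm, z 52 mm when up, x 40 mm, z 28 mm when fully down. Its axes turn with the pedal (pedal up: parallel to vent_base's).
- vent_pedal (a joint): Pedal angle (rad): 0 up, 0.26 fully down on its stop. A spring returns it; pressing at pedal_pad takes about 2 N at first and 6 to 7 N at the stop.
- tip_box: Bystander: purple pipette-tip box with pale yellow tips, loose, 80 (x) by 115 (y) by 68 mm high; origin at the centre of its underside.
- tube_rack: Bystander: cream tube rack with blue tube caps, loose, 70 (x) by 110 (y) by 67 mm high; origin at the centre of its underside.
- reagent: Bystander: clear reagent bottle with blue cap, loose, 50 mm across, 80 mm high; origin at the centre of its underside.
Not all that is in view belongs to the job. What is meant by the vent_base is not orange, and is the smaller of those in its own colour.

How it is judged:
By the outcome, as a careful person would: the job done as asked, in the order asked, and still so for the second after the job is handed in, while the arm keeps its last pose, push and grip.
It also fails if it takes over 54 s, if anything falls off the work surface, if the arm or the gripper's body presses on something with over 40 N, if the wrist force passes 120 N, or if a joint passes its speed limit or range.

## Working session

There is one attempt and no reset: what is moved stays moved. The work goes in short steps, Python scripts to look and compute and a tool call to move; the robot and the scene stay as the last step left them, time stands still between calls to the robot, and variables do not carry over. Pictures are saved under pics/ and viewed, at most 10 in all, crops included, and the job is handed in when it is done.

Besides the shell and the picture viewer there is one more tool, called after "Request:" as name(argument=value, ...) on one line, values as JSON. send_rows: Moves the arm, as the interface text tells. Its arguments: {"type":"object","properties":{"targets":{"type":"string"},"fingers":{"type":"number"},"grip_force":{"type":"number"}},"required":["targets"]}

```bash
mkdir -p pics; ls; python3 - <<'E'
from rig import *
import cv2,numpy as np,pickle
d={}
for n in("scene","top"):
    c=capture(n);d[n]=c;cv2.imwrite(f"pics/{n}0.png",c["color"]);print(n,c["fx"],c["cx"],c["cy"],c["k1"],np.round(c["cam_to_world"],3).tolist())
pickle.dump(d,open("d.pkl","wb"))
print(get_state());print([a for a in dir(bot) if a[0]!='_'])
E
```

```text
pics
scene 478.4817217806666 324.33292092468366 243.01494878598544 0.003896707827366594 [[0.481, -0.746, 0.461, 0.912], [0.877, 0.41, -0.251, -0.202], [-0.002, 0.525, 0.851, 0.81], [0.0, 0.0, 0.0, 1.0]]
top 525.3993743525856 318.53473183915025 242.54489112608675 -0.07524216367292597 [[-0.019, 0.994, -0.107, 0.467], [-0.999, -0.015, 0.037, 0.041], [0.035, 0.108, 0.994, 1.046], [0.0, 0.0, 0.0, 1.0]]
{'time_s': 0.1, 'q': array([-1.27340229e+00,  1.31083184e-01,  1.48916797e+00, -1.06995441e-05,
        1.52302297e+00, -8.54297263e-02]), 'joint_vel': array([ 1.84227140e-05, -1.56205462e-03, -7.98774931e-04, -1.17138430e-03,
       -1.10651037e-04,  2.00740411e-04]), 'joint_torque': array([ 7.47912309e-04, -5.70951211e+01, -5.01943052e+01, -2.25913150e-04,
        8.07940378e-03,  2.80899762e-06]), 'tool_pos': array([ 0.22396437, -0.55604369,  0.20315217]), 'tool_rot': array([-3.13991640e+00, -1.32825803e-04,  3.82824167e-01]), 'contact_force': array([-0.41691861, -0.01361032,  0.32795579]), 'moment': array([ 0.05822949, -0.01669659,  0.04303481]), 'grasp_force': 0.0, 'opening': 1.0003931339248189}
['PlanningError', 'grasp_offset']
```

View pics/scene0.png

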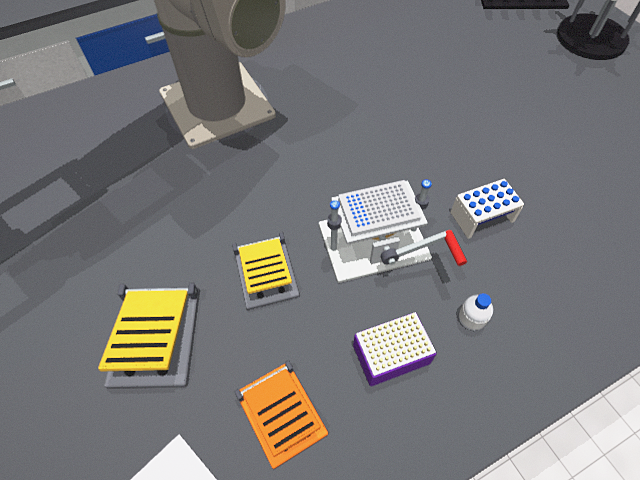

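View pics/top0.png

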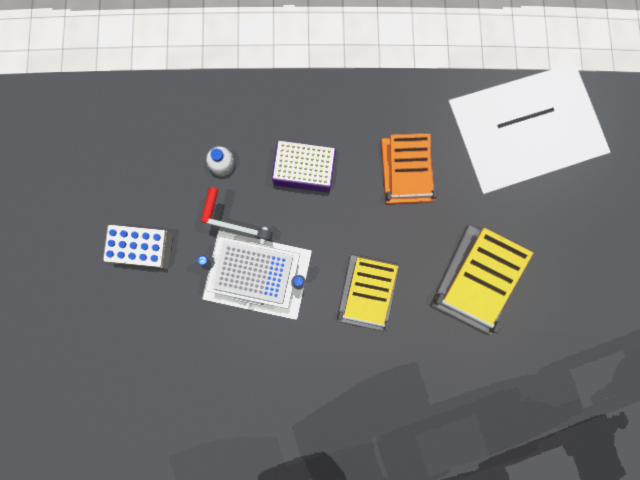

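Candidates for the pedal, by pixel in the top view:
- Small yellow at (370,290)
- Large yellow at (490,280)
- Orange at (410,165)

The small yellow one at (370,290) fits, because it isn't orange and is the smaller of the two yellows. In the scene view it is at (265,265). The lever's red handle is at (210,205) in top and (456,247) in scene. I'll measure these and confirm the pedal in a crop.

```bash
cat > h.py <<'E'
import numpy as np,cv2
def ray(c,p):
    p=np.asarray(p,float);K=np.array([[c["fx"],0,c["cx"]],[0,c["fy"],c["cy"]],[0,0,1]])
    u=cv2.undistortPoints(p.reshape(1,1,2),K,np.array([c["k1"],0,0,0,0])).ravel()
    T=np.asarray(c["cam_to_world"]);d=T[:3,:3]@[u[0],-u[1],-1];return T[:3,3],d/np.linalg.norm(d)
def onz(c,p,z):
    o,d=ray(c,p);return o+d*(z-o[2])/d[2]
def tri(c1,p1,c2,p2):
    o1,d1=ray(c1,p1);o2,d2=ray(c2,p2)
    s,t=np.linalg.lstsq(np.c_[d1,-d2],o2-o1,rcond=None)[0];a=o1+s*d1;b=o2+t*d2
    return (a+b)/2,np.linalg.norm(a-b)
def mask(c,lo,hi,roi):
    h=cv2.cvtColor(c["color"],cv2.COLOR_BGR2HSV);m=cv2.inRange(h,lo,hi);x0,y0,x1,y1=roi
    z=np.zeros_like(m);z[y0:y1,x0:x1]=m[y0:y1,x0:x1];return z
def big(m):
    return max(cv2.findContours(m,cv2.RETR_EXTERNAL,cv2.CHAIN_APPROX_NONE)[0],key=cv2.contourArea)
E
python3 - <<'E'
from h import *;import pickle
np.set_printoptions(precision=4,suppress=True)
d=pickle.load(open("d.pkl","rb"));S,T=d["scene"],d["top"]
Y=((20,120,90),(35,255,255));B=((100,120,60),(125,255,255))
def quad(c,roi):
    m=cv2.morphologyEx(mask(c,*Y,roi),cv2.MORPH_CLOSE,np.ones((9,9)))
    return cv2.approxPolyDP(cv2.convexHull(big(m)),6,True)[:,0],cv2.minAreaRect(big(m))
for n,c,r in(("S",S,(225,225,305,310)),("T",T,(330,245,405,335))):print(n,quad(c,r))
R0=((0,150,80),(8,255,255))
for n,c,r in(("S",S,(430,220,480,275)),("T",T,(190,175,225,230))):
    k=big(mask(c,*R0,r));print(n,"red",cv2.boxPoints(cv2.minAreaRect(k)),cv2.contourArea(k))
for n,c,rs in(("S",S,((325,193,345,215),(415,175,435,195))),("T",T,((290,270,306,292),(194,252,212,270)))):
    for r in rs:
        k=big(mask(c,*B,r));print(n,"cap",cv2.minAreaRect(k))
a=cv2.resize(T["color"][225:345,320:545],None,fx=1.7,fy=1.7,interpolation=2);a=cv2.resize(T["color"][240:340,325:415],None,fx=4,fy=4,interpolation=2)
b=cv2.resize(T["color"][175:325,190:320],None,fx=2.67,fy=2.67,interpolation=2)
cv2.imwrite("pics/c1.png",np.hstack([a,b[:400,:]]))
E
```

```text
S (array([[278, 239],
       [291, 282],
       [249, 293],
       [239, 248]], dtype=int32), ((264.2983703613281, 265.5180358886719), (47.2966194152832, 45.349788665771484), 76.75948333740234))
T (array([[358, 257],
       [397, 266],
       [383, 323],
       [344, 315]], dtype=int32), ((370.4859619140625, 290.2275085449219), (42.123680114746094, 60.78702163696289), 12.994616508483887))
S red [[441.6    233.2001]
 [450.4    228.8001]
 [466.8    261.6   ]
 [458.0001 266.0001]] 302.0
T red [[200.2353 221.0588]
 [209.     186.    ]
 [217.9412 188.2353]
 [209.1765 223.2941]] 278.0
S cap ((334.5, 204.5), (7.0, 9.0), 90.0)
S cap ((426.1000061035156, 183.29998779296875), (9.391485214233398, 8.497057914733887), 26.56505012512207)
T cap ((297.8000183105469, 280.6000061035156), (9.838699340820312, 9.838699340820312), 63.43495178222656)
T cap ((202.00003051757812, 260.0000305175781), (9.899494171142578, 9.899494171142578), 45.0)
```

View pics/c1.png

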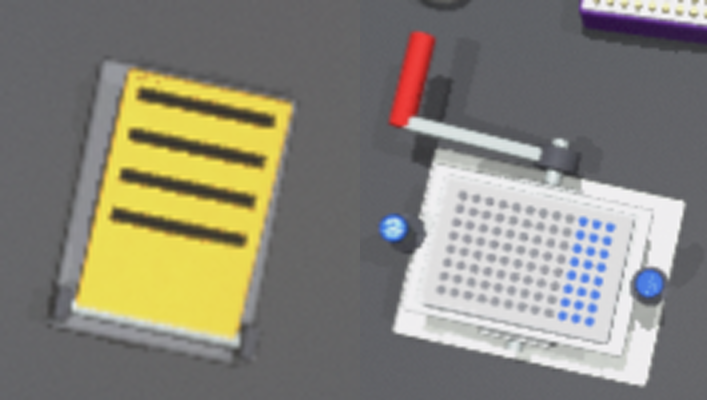

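```bash
python3 - <<'E'
from h import *;import pickle
np.set_printoptions(precision=4,suppress=True)
d=pickle.load(open("d.pkl","rb"));S,T=d["scene"],d["top"]
f=lambda s,t:tri(S,s,T,t)
for n,s,t in(("freeL",(291,280),(358,257)),("freeR",(249,291),(397,266)),("hinL",(278,239),(344,315)),("hinR",(239,248),(383,323)),("redA",(446,231),(204.7,222.2)),("redB",(462.4,263.8),(213.5,187.1)),("capR",(334.5,204.5),(297.8,280.6)),("capL",(426.1,183.3),(202,260))):
    print(n,*f(s,t))
F=[onz(T,p,z) for p,z in(((358,257),.058),((397,266),.058),((344,315),.028),((383,323),.028))]
print(np.array(F));h=(F[2]+F[3])/2;e=(F[0]+F[1])/2;v=e-h
print("pedal yaw",np.arctan2(v[1],v[0]),np.linalg.norm(v),"side",np.arctan2(*(F[0]-F[1])[[1,0]])-np.pi/2,"width",np.linalg.norm(F[0]-F[1]))
a,b=[onz(T,p,.156) for p in((297.8,280.6),(202,260))];w=b-a
print("caps",a,b,np.linalg.norm(w),"yaw",np.arctan2(w[1],w[0])-np.pi/2)
c=(a+b)/2;y=np.arctan2(w[1],w[0])-np.pi/2;R=np.array([[np.cos(y),-np.sin(y)],[np.sin(y),np.cos(y)]])
print("station",c,"grip rest",c[:2]+R@[.11,.106],"handle ends",c[:2]+R@[.079,.106],c[:2]+R@[.136,.106],"up",c[:2]+R@[.11,0])
print("red on z", onz(T,(204.7,222.2),.1),onz(T,(213.5,187.1),.1))
E
```

```text
freeL [ 0.5452 -0.0692  0.0619] 0.0006983123209557384
freeR [ 0.5274 -0.1428  0.0587] 0.0019284186266384296
hinL [ 0.4358 -0.044   0.0251] 0.0010658331081994882
hinR [ 0.4189 -0.1188  0.0267] 0.00035792455120264914
redA [0.6092 0.2105 0.0986] 0.002812870551870314
redB [0.6751 0.1962 0.0951] 0.0009700583814421148
capR [0.4991 0.0436 0.1557] 0.0011897541321409498
capL [0.5365 0.2051 0.1565] 0.0010775821663465978
[[ 0.5454 -0.07    0.058 ]
 [ 0.527  -0.1438  0.058 ]
 [ 0.4361 -0.0433  0.028 ]
 [ 0.4191 -0.1185  0.028 ]]
pedal yaw -0.2351092880941074 0.11564645837016937 side -0.24386911881286233 width 0.07607580291669906
caps [0.4993 0.0441 0.156 ] [0.5368 0.2056 0.156 ] 0.16582288854254243 yaw -0.2279993997933536
station [0.5181 0.1249 0.156 ] grip rest [0.6492 0.2033] handle ends [0.619  0.2103] [0.6745 0.1974] up [0.6252 0.1   ]
red on z [0.6098 0.2115 0.1   ] [0.6744 0.1958 0.1   ]
```

The crop confirms the small yellow pedal with a grey base. The measurements fit the given sizes:
- **Pedal plate:** 76–78 mm wide, yaw -0.235, pad at about (0.512, -0.101).
- **Station:** caps 166 mm apart, centre (0.518, 0.125), yaw -0.228.
- **Handle:** measured height 97 mm against 94 mm expected.

First I turn the tool and close the fingers.

Request:
send_rows(targets="0 0 0 0 0 0.1222; 0 0 0 0 0 0.1222; 0 0 0 0 0 0.1222; 0 0 0 0 0 0.1222; 0 0 0 0 0 0.1222", fingers=0)

```text
time_s: 0.52
tool_pos: [0.224, -0.5562, 0.2034]
tool_rot: [-3.141, 0.001, -0.234]
contact_force: [-0.0, -0.4, 0.5]
opening: 0.301
grasp_force: 0.0
```

Request:
send_rows(targets="0.0111 -0.0318 0 0 0 0; 0.0111 -0.0318 0 0 0 0; 0.0111 -0.0318 0 0 0 0; 0.0111 -0.0318 0 0 0 0; 0.0111 -0.0318 0 0 0 0; 0.0111 -0.0318 0 0 0 0; 0.0111 -0.0318 0 0 0 0; 0.0111 -0.0318 0 0 0 0")

```text
time_s: 1.18
tool_pos: [0.3686, -0.3272, 0.2037]
tool_rot: [-3.141, 0.0, -0.228]
contact_force: [1.5, 0.7, 0.8]
opening: 0.002
grasp_force: 0.0
```

Request:
send_rows(targets="0.0111 -0.0318 0 0 0 0; 0.0111 -0.0318 0 0 0 0; 0.0111 -0.0318 0 0 0 0; 0.0111 -0.0318 0 0 0 0; 0.0111 -0.0318 0 0 0 0; 0.0111 -0.0318 0 0 0 0; 0.0111 -0.0318 0 0 0 0; 0 0 0 0 0 0")

```text
time_s: 1.85
tool_pos: [0.4962, -0.1246, 0.2037]
tool_rot: [-3.139, 0.0, -0.224]
contact_force: [-0.2, -0.0, -0.1]
opening: -0.003
grasp_force: 0.0
```

Request:
send_rows(targets="0.0115 -0.0268 0.02 0 0 0; 0 0 0.03 0 0 0; 0 0 0.03 0 0 0; 0 0 0.03 0 0 0; 0 0 0.025 0 0 0; 0 0 0 0 0 0; 0 0 0 0 0 0")

```text
time_s: 2.43
tool_pos: [0.5097, -0.1057, 0.0677]
tool_rot: [-3.141, 0.004, -0.228]
contact_force: [0.4, 0.2, -0.0]
opening: -0.002
grasp_force: 0.0
```

Request:
send_rows(targets="0 0 0.005 0 0 0; 0 0 0.005 0 0 0; 0 0 0.005 0 0 0; 0 0 0.005 0 0 0; 0 0 0.005 0 0 0; 0 0 0.005 0 0 0; 0 0 0.005 0 0 0; 0 0 0 0 0 0")

```text
time_s: 3.1
tool_pos: [0.5106, -0.1058, 0.0327]
tool_rot: [-3.141, 0.002, -0.228]
contact_force: [0.2, 0.3, -0.7]
opening: 0.0
grasp_force: 0.0
```

No contact force at z = 0.033 is odd, so I'm checking with a picture.

```bash
python3 - <<'E'
from rig import *
import cv2,numpy as np
s=capture("scene")["color"];t=capture("top")["color"]
a=cv2.resize(s[180:330,190:340],(400,400),interpolation=2);b=cv2.resize(t[220:340,310:430],(400,400),interpolation=2)
cv2.imwrite("pics/p1.png",np.hstack([a,b]));g=get_state();print(g["tool_pos"],g["contact_force"],g["joint_torque"],g["q"])
E
```

```text
[ 0.51114905 -0.10599317  0.03370535] [-0.1500465  -0.14282265  0.95194876] [-3.53322801e-03 -4.83318651e+01 -4.43815970e+01 -5.57205676e-04
 -2.63925141e-02 -5.25008500e-05] [-3.02701117e-01  7.51212202e-02  1.87156761e+00 -2.30649620e-06
  1.19577978e+00  1.49626252e+00]
```

View pics/p1.png

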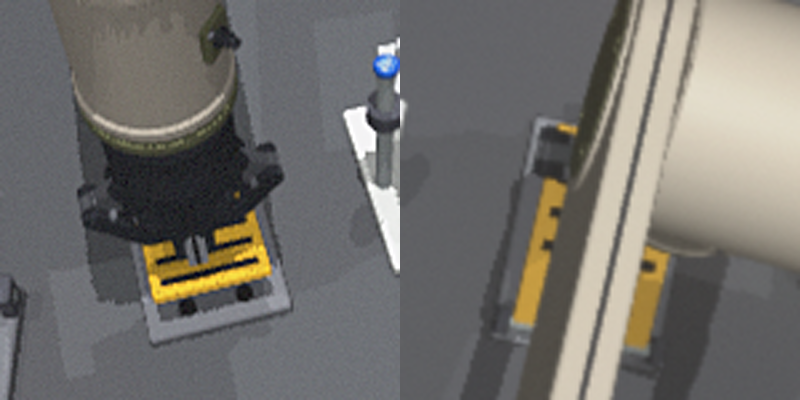

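The picture shows the closed fingers on the pedal's centre line at about (195,250), and the plate does not look fully down yet. I'll keep pressing in small steps while watching the force.

Request:
send_rows(targets="0 0 0.003 0 0 0; 0 0 0 0 0 0; 0 0 0 0 0 0")

```text
time_s: 3.45
tool_pos: [0.5115, -0.1061, 0.0311]
tool_rot: [-3.142, 0.0, -0.228]
contact_force: [0.2, -0.0, 0.2]
opening: -0.002
grasp_force: 0.0
```

Request:
send_rows(targets="0 0 0.003 0 0 0; 0 0 0 0 0 0; 0 0 0 0 0 0")

```text
time_s: 3.7
tool_pos: [0.5113, -0.106, 0.0279]
tool_rot: [-3.142, 0.0, -0.228]
contact_force: [0.1, 0.4, 0.4]
opening: -0.001
grasp_force: 0.0
```

```bash
python3 - <<'E'
from rig import *
from h import *
s=capture("scene");w=capture("wrist");g=get_state();print(g["tool_pos"],g["contact_force"])
def proj(c,P):
    T=np.linalg.inv(np.asarray(c["cam_to_world"]));p=T[:3,:3]@P+T[:3,3];u=np.array([p[0],-p[1]])/-p[2];u*=1+c["k1"]*(u@u);return c["fx"]*u[0]+c["cx"],c["fy"]*u[1]+c["cy"]
P=g["tool_pos"]
for z in(0,.01,.02,.03,.06):print(z,proj(s,P+[0,0,z]),proj(w,P+[0,0,z]))
q=cv2.approxPolyDP(cv2.convexHull(big(cv2.morphologyEx(mask(s,(18,120,70),(35,255,255),(225,225,305,310)),cv2.MORPH_CLOSE,np.ones((9,9))))),6,True)[:,0];print(q.tolist())
a=cv2.resize(s["color"][240:310,225:305],(560,490),interpolation=2)
b=cv2.resize(w["color"],(240,180));x=np.zeros((490,800,3),np.uint8);x[:,:560]=a;x[:180,560:]=b;cv2.imwrite("pics/p2.png",x)
E
```

```text
[ 0.51146618 -0.1060836   0.02808882] [0.48541443 0.24706273 0.34881273]
0 (np.float64(265.599750416932), np.float64(282.72402572482525)) (np.float64(315.4898745726392), np.float64(287.7873519514941))
0.01 (np.float64(265.0137412259838), np.float64(280.20961674693586)) (np.float64(315.35925791612533), np.float64(296.388176460629))
0.02 (np.float64(264.4160871359153), np.float64(277.6453107692648)) (np.float64(315.21331026492646), np.float64(306.00209065037154))
0.03 (np.float64(263.8064371247939), np.float64(275.02960577105375)) (np.float64(315.0491830456032), np.float64(316.8180621133795))
0.06 (np.float64(261.90178285916465), np.float64(266.858142857815)) (np.float64(314.40637389711287), np.float64(359.22572548379617))
[[285, 260], [291, 282], [248, 293], [244, 273]]
```

View pics/p2.png

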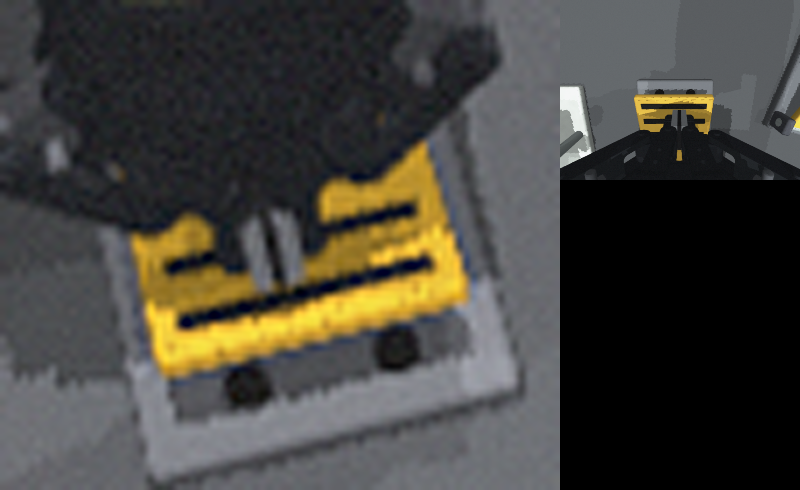

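The tip sits between the stripes at about px (266,281), yet the plate's free corners are still at (291,282) and (248,293), so the pedal hasn't moved. I'll compare the kinematics with the cameras by projecting the known pedal corners into the wrist view.

```bash
python3 - <<'E'
from rig import *
from h import *
w=capture("wrist");g=get_state()
def proj(c,P):
    T=np.linalg.inv(np.asarray(c["cam_to_world"]));p=T[:3,:3]@P+T[:3,3];u=np.array([p[0],-p[1]])/-p[2];u*=1+c["k1"]*(u@u);return np.round([c["fx"]*u[0]+c["cx"],c["fy"]*u[1]+c["cy"]],1)
print(np.round(w["cam_to_world"],3).tolist(),w["fx"])
for n,P in(("upL",(.5452,-.0692,.060)),("upR",(.5274,-.1428,.060)),("dnL",(.549,-.07,.031)),("dnR",(.531,-.1435,.031))):print(n,proj(w,np.array(P)))
k=big(mask(w,(18,120,70),(35,255,255),(180,200,430,360)));print(cv2.approxPolyDP(cv2.convexHull(k),5,True)[:,0].tolist())
cv2.imwrite("pics/w1.png",cv2.resize(w["color"][200:400,170:440],(800,592),interpolation=2))
E
```

```text
[[-0.225, 0.938, 0.262, 0.577], [-0.974, -0.217, -0.061, -0.122], [-0.0, -0.269, 0.963, 0.198], [0.0, 0.0, 0.0, 1.0]] 397.420863656894
upL [195.6 257.6]
upR [403.  259.6]
dnL [214.5 228.9]
dnR [389.4 231.1]
[[407, 254], [393, 358], [213, 345], [197, 264], [204, 252]]
```

View pics/w1.png

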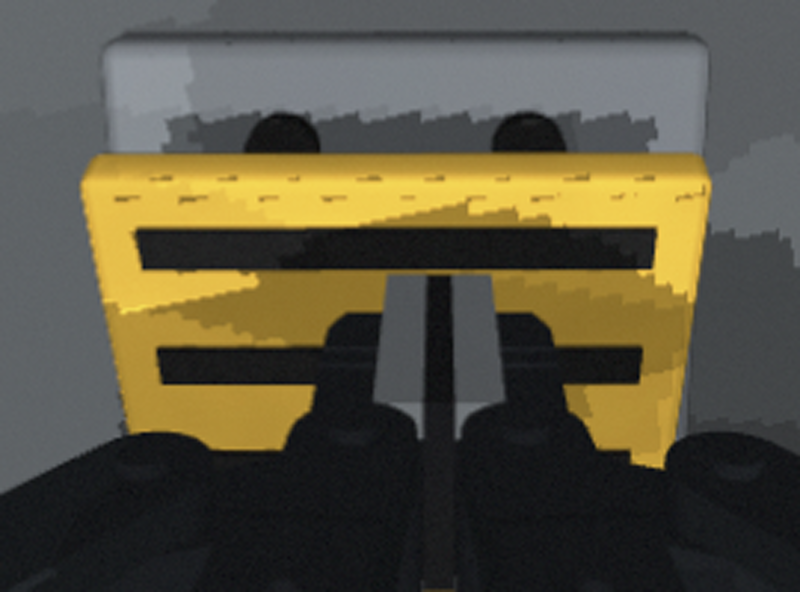

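The wrist view matches the kinematics: the pedal corners project within a few pixels, with the plate up. The pad ends are only now reaching the plate, at wrist px (318,293), so the real finger end is about 25 mm short of the reported TCP. I'll keep pressing and go by force.

Request:
send_rows(targets="0 0 0.004 0 0 0; 0 0 0 0 0 0; 0 0 0 0 0 0")

```text
time_s: 4.1
tool_pos: [0.5118, -0.1062, 0.0243]
tool_rot: [3.142, -0.001, -0.228]
contact_force: [0.0, -0.5, 3.3]
opening: 0.002
grasp_force: 1.2
```

Request:
send_rows(targets="0 0 0.004 0 0 0; 0 0 0 0 0 0; 0 0 0 0 0 0")

```text
time_s: 4.35
tool_pos: [0.5117, -0.1061, 0.0201]
tool_rot: [3.142, -0.0, -0.228]
contact_force: [1.1, -0.1, 3.5]
opening: 0.001
grasp_force: 1.5
```

Request:
send_rows(targets="0 0 0.004 0 0 0; 0 0 0.004 0 0 0; 0 0 0 0 0 0; 0 0 0 0 0 0")

```text
time_s: 4.68
tool_pos: [0.5115, -0.1061, 0.0119]
tool_rot: [-3.142, 0.0, -0.228]
contact_force: [1.1, 0.2, 3.7]
opening: 0.0
grasp_force: 2.1
```

Request:
send_rows(targets="0 0 0.004 0 0 0; 0 0 0.002 0 0 0; 0 0 0 0 0 0; 0 0 0 0 0 0")

```text
time_s: 5.02
tool_pos: [0.5118, -0.1062, 0.0064]
tool_rot: [3.142, -0.001, -0.228]
contact_force: [2.0, -0.7, 4.8]
opening: 0.004
grasp_force: 2.5
```

Request:
send_rows(targets="0 0 0.003 0 0 0; 0 0 0 0 0 0; 0 0 0 0 0 0")

```text
time_s: 5.27
tool_pos: [0.5119, -0.1062, 0.0035]
tool_rot: [3.142, -0.001, -0.228]
contact_force: [1.8, -1.2, 6.0]
opening: 0.001
grasp_force: 2.8
```

Request:
send_rows(targets="0 0 0.002 0 0 0; 0 0 0 0 0 0; 0 0 0 0 0 0")

```text
time_s: 5.52
tool_pos: [0.512, -0.1062, 0.0016]
tool_rot: [3.142, -0.001, -0.228]
contact_force: [2.6, -0.2, 6.3]
opening: 0.003
grasp_force: 2.9
```

Request:
send_rows(targets="0 0 0.002 0 0 0; 0 0 0 0 0 0; 0 0 0 0 0 0")

```text
time_s: 5.77
tool_pos: [0.5122, -0.1063, 0.0005]
tool_rot: [3.142, -0.001, -0.228]
contact_force: [-2.1, 0.4, 15.3]
opening: 0.004
grasp_force: 7.5
```

The force jumped from 6 N to 15 N, which is the stop. I hold briefly and then lift.

Request:
send_rows(targets="0 0 0.001 0 0 0; 0 0 0 0 0 0; 0 0 -0.005 0 0 0; 0 0 -0.01 0 0 0; 0 0 -0.02 0 0 0; 0 0 -0.03 0 0 0; 0 0 -0.03 0 0 0; 0 0 0 0 0 0")

```text
time_s: 6.43
tool_pos: [0.5142, -0.1069, 0.0991]
tool_rot: [3.141, -0.007, -0.228]
contact_force: [0.1, -0.5, 1.5]
opening: -0.002
grasp_force: 0.0
```

```bash
python3 - <<'E'
from rig import *
from h import *
s=capture("scene");k=big(cv2.morphologyEx(mask(s,(18,120,70),(35,255,255),(225,225,305,310)),cv2.MORPH_CLOSE,np.ones((9,9))))
print(cv2.approxPolyDP(cv2.convexHull(k),6,True)[:,0].tolist(),get_state()["tool_pos"])
E
```

```text
[[279, 241], [291, 282], [248, 293], [240, 253]] [ 0.51319835 -0.10661597  0.09648653]
```

The pedal is back up, with its corners at the original pixels. Next I lift and move over the lever handle.

Request:
send_rows(targets="0 0 -0.03 0 0 0; 0 0 -0.03 0 0 0; 0 0 -0.03 0 0 0; 0 0 -0.03 0 0 0; 0 0 -0.03 0 0 0; 0.005 -0.0277 0 0 0 0; 0.005 -0.0277 0 0 0 0; 0.005 -0.0277 0 0 0 0", fingers=0.05, grip_force=25)

```text
time_s: 7.15
tool_pos: [0.5443, -0.0279, 0.2421]
tool_rot: [3.141, 0.002, -0.23]
contact_force: [0.5, 0.2, -0.3]
opening: 0.584
grasp_force: 0.0
```

Request:
send_rows(targets="0.005 -0.0277 0 0 0 0; 0.005 -0.0277 0 0 0 0; 0.005 -0.0277 0 0 0 0; 0.005 -0.0277 0 0 0 0; 0.005 -0.0277 0 0 0 0; 0.005 -0.0277 0 0 0 0; 0.005 -0.0277 0 0 0 0; 0.005 -0.0277 0 0 0 0")

```text
time_s: 7.82
tool_pos: [0.633, 0.1794, 0.2406]
tool_rot: [3.14, 0.004, -0.228]
contact_force: [-0.6, 0.4, 0.5]
opening: 0.584
grasp_force: 0.0
```

Request:
send_rows(targets="0.005 -0.0277 0 0 0 0; 0 0 0 0 0 0; 0 0 0 0 0 0")

```text
time_s: 8.07
tool_pos: [0.6439, 0.2052, 0.2401]
tool_rot: [3.139, 0.005, -0.226]
contact_force: [0.5, -0.4, 0.1]
opening: 0.584
grasp_force: 0.0
```

Request:
send_rows(targets="0.002 0.001 0.03 0 0 0; 0 0 0.03 0 0 0; 0 0 0.03 0 0 0; 0 0 0.03 0 0 0; 0 0 0.01 0 0 0; 0 0 0 0 0 0; 0 0 0 0 0 0")

```text
time_s: 8.65
tool_pos: [0.6464, 0.2019, 0.1132]
tool_rot: [3.141, 0.001, -0.229]
contact_force: [-0.2, -0.1, 1.3]
opening: 0.586
grasp_force: 0.0
```

```bash
python3 - <<'E'
from rig import *
import cv2,numpy as np
s=capture("scene")["color"];w=capture("wrist")["color"];g=get_state();print(g["tool_pos"],g["contact_force"])
a=cv2.resize(s[180:330,390:520],(416,480),interpolation=2);b=cv2.resize(w[130:450,190:450],(390,480),interpolation=2)
cv2.imwrite("pics/l1.png",np.hstack([a,b[:,:384]]))
E
```

```text
[0.6484113  0.20263419 0.11604511] [ 0.09904567 -0.18865364  1.37373368]
```

View pics/l1.png

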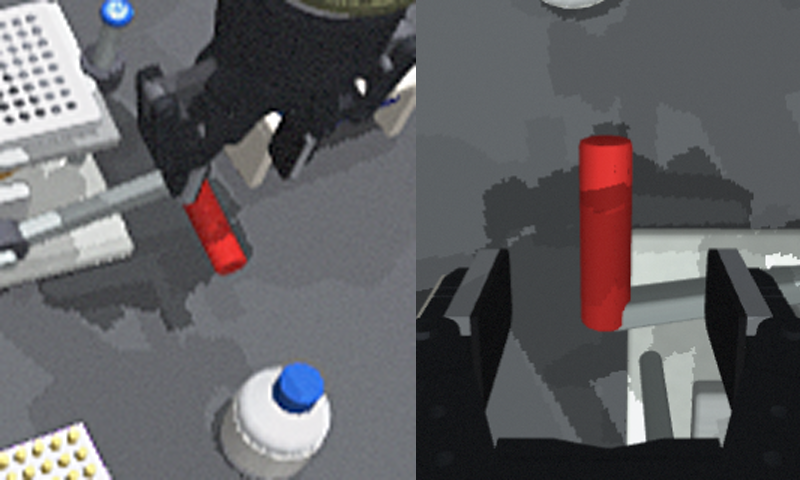

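The red handle is centred between the open pads: wrist crop handle x ≈ 605, pad midpoint ≈ 608. The path is clear, so I descend and grip.

Request:
send_rows(targets="0 0 0.02 0 0 0; 0 0 0.02 0 0 0; 0 0 0.02 0 0 0; 0 0 0.005 0 0 0; 0 0 0 0 0 0; 0 0 0 0 0 0")

```text
time_s: 9.25
tool_pos: [0.648, 0.2029, 0.0501]
tool_rot: [-3.141, -0.002, -0.228]
contact_force: [0.1, -0.4, 0.4]
opening: 0.583
grasp_force: 0.0
```

Request:
send_rows(targets="0 0 0 0 0 0; 0 0 0 0 0 0; 0 0 0 0 0 0; 0 0 0 0 0 0; 0 0 0 0 0 0; 0 0 0 0 0 0", fingers=0, grip_force=25)

```text
time_s: 9.75
tool_pos: [0.6482, 0.2032, 0.0501]
tool_rot: [-3.14, -0.003, -0.228]
contact_force: [0.4, 1.3, 6.1]
opening: 0.201
grasp_force: 24.7
```

```bash
python3 - <<'E'
from rig import *
import cv2,numpy as np
s=capture("scene")["color"];w=capture("wrist")["color"];g=get_state();print(g["tool_pos"],g["contact_force"])
a=cv2.resize(s[180:330,390:520],(416,480),interpolation=2);b=cv2.resize(w[130:450,190:450],(390,480),interpolation=2)
cv2.imwrite("pics/l2.png",np.hstack([a,b[:,:384]]))
E
```

```text
[0.64819586 0.20326685 0.05012041] [-0.09514472  1.17014008  6.53535953]
```

View pics/l2.png

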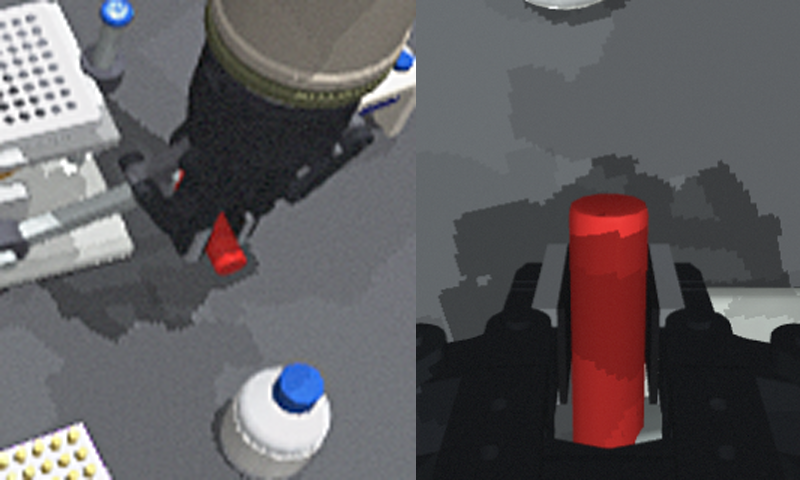

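The pads hold the handle, with the opening at about 17 mm on the 18 mm bar and a 25 N grip. Now I swing it along the 110 mm arc.

Request:
send_rows(targets="0 0.0027 -0.0086 0 0 0; 0 0.0034 -0.0083 0 0 0; 0 0.0041 -0.0079 0 0 0; 0 0.0047 -0.0077 0 0 0; 0 0 0 0 0 0")

```text
time_s: 10.27
tool_pos: [0.6452, 0.1897, 0.0836]
tool_rot: [-3.138, -0.004, -0.228]
contact_force: [2.5, 8.8, 2.0]
opening: 0.198
grasp_force: 25.3
```

Request:
send_rows(targets="0 0.0053 -0.0072 0 0 0; 0 0.0059 -0.0068 0 0 0; 0 0.0064 -0.0062 0 0 0; 0 0.0069 -0.0058 0 0 0; 0 0.0073 -0.0051 0 0 0; 0 0.0077 -0.0045 0 0 0; 0 0 0 0 0 0")

```text
time_s: 10.85
tool_pos: [0.6371, 0.1535, 0.122]
tool_rot: [-3.133, -0.006, -0.227]
contact_force: [-2.0, 16.6, 16.4]
opening: 0.197
grasp_force: 25.0
```

Request:
send_rows(targets="0 0.0081 -0.006 0 0 0; 0 0.0084 -0.0055 0 0 0; 0 0.0086 -0.0040 0 0 0; 0 0.0088 -0.0018 0 0 0; 0 0 0 0 0 0")

```text
time_s: 11.27
tool_pos: [0.6286, 0.1174, 0.1371]
tool_rot: [-3.138, -0.005, -0.228]
contact_force: [-1.8, 6.4, 11.8]
opening: 0.196
grasp_force: 25.3
```

Request:
send_rows(targets="0 0.0089 -0.0020 0 0 0; 0 0.0089 -0.0010 0 0 0; 0 0 0 0 0 0; 0 0 0 0 0 0")

```text
time_s: 11.6
tool_pos: [0.6246, 0.1001, 0.1395]
tool_rot: [-3.139, -0.004, -0.228]
contact_force: [-0.0, 3.4, 9.6]
opening: 0.198
grasp_force: 25.2
```

```bash
python3 - <<'E'
from rig import *
from h import *
import pickle
s=capture("scene");t=capture("top");g=get_state();p=g["tool_pos"];print(p,g["contact_force"],(p[0]-.5181)*.226+(p[1]-.1249)*.974)
pickle.dump((s,t),open("e.pkl","wb"))
a=cv2.resize(s["color"][150:300,320:470],(400,400),interpolation=2);b=cv2.resize(t["color"][170:330,190:350],(400,400),interpolation=2)
cv2.imwrite("pics/u1.png",np.hstack([a,b]))
E
```

```text
[0.62460807 0.10029664 0.1394132 ] [9.75770791e-03 2.81456072e+00 9.97470843e+00] 0.00010715229593084505
```

View pics/u1.png

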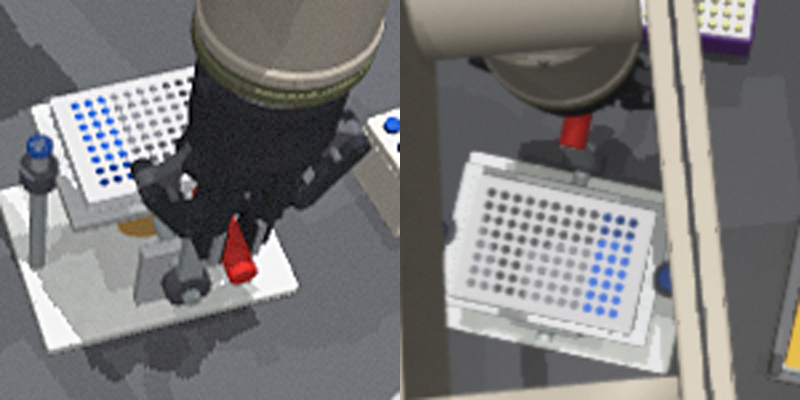

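The lever stands up in the fingers: red end at scene crop (240,268) and top crop (575,132), with the plate raised. I'll check the handle's y numerically.

```bash
python3 - <<'E'
from h import *;import pickle
s,t=pickle.load(open("e.pkl","rb"));y=-.228;c=np.array([.5181,.1249])
st=lambda P:((P[0]-c[0])*np.cos(y)+(P[1]-c[1])*np.sin(y),-(P[0]-c[0])*np.sin(y)+(P[1]-c[1])*np.cos(y),P[2])
for n,k,r in(("T",t,(240,205,280,240)),("S",s,(395,220,430,262))):
    q=big(mask(k,((0,130,60)),(8,255,255),r));b=cv2.minAreaRect(q);print(n,b);print(cv2.boxPoints(b).tolist())
    M=cv2.moments(q);m=(M["m10"]/M["m00"],M["m01"]/M["m00"])
    print(m,np.round(st(onz(k,m,.175)),4))
# stage height from triangulated left post-side: plate centre rise via top plate quad
h=cv2.inRange(cv2.cvtColor(t["color"],cv2.COLOR_BGR2HSV),(100,120,60),(125,255,255))
E
```

```text
T ((259.73077392578125, 221.3461456298828), (10.198039054870605, 14.512594223022461), 11.309932708740234)
[[253.30770874023438, 227.46153259277344], [256.1538391113281, 213.2307586669922], [266.1538391113281, 215.2307586669922], [263.3077087402344, 229.46153259277344]]
(259.8199404761905, 222.12053571428572) [ 0.0814 -0.0005  0.175 ]
S ((407.2000427246094, 243.60000610351562), (24.033308029174805, 10.75174331665039), 71.56504821777344)
[[398.300048828125, 233.90000915527344], [408.50006103515625, 230.50001525878906], [416.10003662109375, 253.3000030517578], [405.9000244140625, 256.70001220703125]]
(408.6193480546793, 245.5205047318612) [0.1201 0.0003 0.175 ]
```

The handle axis is within 0.5 mm of y = 0 in both views, so the lever is upright and held. Handing in.

Request:
send_rows(targets="0 0 -0.001 0 0 0; 0 0 0 0 0 0; 0 0 0 0 0 0; 0 0 0 0 0 0")

```text
time_s: 12.03
tool_pos: [0.6245, 0.1002, 0.1395]
tool_rot: [-3.139, -0.004, -0.228]
contact_force: [2.5, 3.7, 5.6]
opening: 0.199
grasp_force: 25.0
```

```bash
python3 -c "
from rig import *
g=get_state();p=g['tool_pos'];print(p,g['contact_force'],(p[0]-.5181)*.226+(p[1]-.1249)*.974)
print(order.hand_in())"
```

```text
[0.62450773 0.10020406 0.13951092] [2.54787048 3.71012488 5.61119495] -5.70015255648218e-06
the job is handed in; nothing more can be done
None
```

I pressed the small yellow vent pedal to its stop (the force jumped to 15 N) and it sprang back up; the red lever is now held straight up in the fingers at a 25 N grip, the three bystanders were not touched, and the job was handed in at about 12 s, with no verdict shown.

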